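Hang the lift-off door of the damp cupboard and close it

ROBOT

A 6-joint arm with a two-finger parallel gripper is mounted at the origin on a cart in front of the work surface, level with it; the furniture and walls round the work are solid. World frame = base frame: x ahead of the robot, y to its left, z up, the work surface at z = 0. Lengths are in m, angles in rad, forces in N, time in s.
With the tool pointing down it reaches from about 0.375 to 0.9 m from the base axis. Payload 3.1 kg.
Tool frame: the origin (TCP) lies at the centre of the arm's flange, where the gripper is bolted on; the fingertips stand 173 mm ahead of it and the grasp point (between the pads) lies 155 mm ahead of it; z points along the fingers, y is the line along which they close (so a half turn about z gives the same grasp; the last joint's range is limited). The gripper opens to 85 mm and grips with 20 to 120 N. Pads are 22 mm wide; open, the fingers measure 114 mm over their backs; the gripper's body (76 mm by 85 mm) begins 54 mm behind the grasp point. The pads swing forward as they close: fully open they stand 13 mm farther back than shut.
Start: joints at [0.934, 0.527, 1.433, -0, 1.181, -0.178], TCP at [0.276, 0.561, 0.405] pointing down, gripper open.
Joint ranges: [-3.08, 3.08], [-0.75, 2.2], [0.22, 2.44], [-1.43, 4.57], [0, 2.65], [-2.85, 2.85]. Speed limits (rad/s): [2.79, 2.79, 3.14, 3.14, 3.14, 3.14].

INTERFACE

Orientations are given as a unit quaternion [x, y, z, w].
In Python, from station import * gives the robot as it stands.
- The arm moves only by the shell command python3 -m jog 'ROWS' [OPENING] [FORCE]. ROWS is a JSON object of lists of equal length, an entry for each row: "linear": the shift along the world's x, y, z in mm, a list of three; "turn": the turn about the world's z in units of 5 degrees (1.0 is 5 degrees). A call has 1 to 12 rows; each row shifts and turns the commanded pose from where the row before left it; what a row does not reach is not made up. A row lasts 1/8 s, in which the tool goes at most 62.5 mm and 10.7 degrees, less where a joint would pass 70% of its speed; a pose out of reach is approached as far as the arm can. A call is refused whole if a number of a shift passes 62.5 or a number of a turn 1, either way. A call with a gripper value outside its range is refused whole. OPENING is the opening, from 0 (shut) to 1 (fully open), set as the call begins (- or left out, the last holds). The fingers move at their own pace and stop on an object; FORCE is the grip in N (left out, the last holds). Time passes only in rows, so rows that do not move let the fingers close. It gives the time, the measured TCP pose, the force, the opening and the grip force at its end, in the units of the state.
- sense(): the state, without advancing time (a new reading comes with each control period).
- snapshot(name): name is "scene" or "top" or "wrist"; returns the picture (480x640x3 uint8, red, green, blue); there is no depth.
- get_calibration(name): a dict with "fx", "fy", "cx", "cy" (pixels), "dist_coeffs" ([k1, k2, p1, p2, k3] as OpenCV has them; the pictures are not rectified), "world_to_cam" (4x4, takes a point from world to camera coordinates). Camera axes: x right, y down, z forward; pixel columns grow to the right and rows downward; lengths in m; the calibration is good to about 2 mm. A picture is of the moment at which its call begins: read the wrist's pose just before it. get_calibration takes no time and is no camera call; for the wrist camera it gives the pose at the moment of the call.
- sign_off(): hands the job in; it is judged then, once.
The state is a dict: "t": time; "q": joint angles; "qd": joint speeds; "tau": joint torques, N m; "tcp_pos": TCP position; "tool_rot": TCP orientation; "force": force on the tool from outside, world axes, zero at the start; "ft_torque": the same for the moment, N m; "finger_gap": opening from 0.0 (shut) to 1.0 (fully open); "gripper_force": force on a finger pad.
Only numpy, scipy, OpenCV 4.12 (cv2) and the standard library are available. Lean on these libraries where they do the work, as an engineer would, in place of code of your own. Each camera call takes 0.05 s, during which the arm holds its last target. There are 200 camera calls.

TASK

Lift the plywood door out of its slotted wooden rack, lower it onto the damp cupboard so that both hinge sockets slip over the two upright pins and sit fully down on their shoulders, then let go and swing the door shut against the cupboard's front. The hinge plate was screwed on by hand, so feel for the pins gently: never press, drop or bang the door hard on the cupboard, and do not knock or shift the things standing round about.

Things in the scene. Friction and masses are not known exactly. Their poses are not given: they have to be found in the camera images.
- door_center (a point): Middle of the loose door's plywood panel, half-way up: 14 mm thick (x), 150 wide (y), 150 high (z, up), about 0.25 kg. Grip it across the top edge, 75 mm above this point. It starts upright in the rack. The outer face looks to -x; a knob 20 mm across stands 18 mm proud of it, at half height 55 mm from the middle towards -y; two flat straps at the hinge end are 1.5 mm proud.
- door_hinge (a point): On the door's socket axis, at the open lower end of the lower socket; axes as the door's. The axis is 87 mm from the panel's middle towards +y, in mid thickness. Two steel tubes, each 20 mm long, 19 mm outside, bore 10.8 mm, open below, the upper one 90 mm above the lower. This point is 15 mm above the panel's bottom edge.
- door_edge (a point): Middle of the door's free upright edge, half-way up, 162 mm from the socket axis; axes as the door's. Once hung the door turns freely on its greased pins with about 1 mm play; there is no catch, it stays where it is left at rest. A deep grip on the top edge, a little nearer the sockets, resists tilting best.
- cupboard: Plywood cupboard fixed on the table, 150 mm deep (x), 212 wide (y), 190 high, ware inside; origin at the centre of its underside. The open front looks to its -x (face at x = -75 mm); stop strips round the opening stand 8 mm proud. The closed door lies just before them, outer face to -x, its mid plane 16 mm before the front face, so its axes are then parallel to the cupboard's.
- cupboard_hinge (a point): Nominal pin axis, at the lower pin's shoulder height (40 mm), 16 mm before the front face, 82 mm to the cupboard's +y side; axes as the cupboard's. The plate with both pins is slotted: the real pins stand up to 13 mm to either side of here along the cupboard's y (not measured; exact in x, z; screwed tight). With the door fully down, door_hinge is at this height.
- upper_pin (a point): Nominal upper pin, at its shoulder, 90 mm above cupboard_hinge and shifted just as the lower one. Both pins are upright, 9 mm thick, 15 mm long above the shoulder, the top 2 mm tapering to 7 mm thick. The door can be lowered on at any open angle; straight out from the cupboard (free edge towards its -x) is roomiest.
- rack: Fixed slotted wooden rack, origin at the centre of its underside; 84 mm (x) by 110 mm (y) by 42 mm high. The slot runs along its y, 18 mm wide, its floor 12 mm above the table; it holds the lowest 30 mm of the door, so raising the door 35 mm frees it.
- bisque_cup: Bystander: pale fired cup, 68 mm across, 76 mm high, origin at its underside. Not to be disturbed.
- slip_jar: Bystander: jar with a screw lid, 66 mm across, 88 mm high, origin at its underside. Not to be disturbed.
- clay_lump: Bystander: grey clay lump 39x66x26 mm, origin at its underside. Not to be disturbed.
- kidney: Bystander: flat kidney-shaped rubber scraper 29x96x8 mm lying on the table. Not to be disturbed.

How it is judged:
By the outcome, as a careful person would: the job done as asked, in the order asked, and still so for the second after the job is handed in, with the robot touching nothing.
It also fails if it takes over 72 s, if anything falls off the work surface, if the arm or the gripper's body presses on something with over 40 N, if the wrist force passes 120 N, or if a joint passes its speed limit or range.

## Working session

There is one attempt and no reset: what is moved stays moved. The work goes in short steps, Python scripts to look and compute and a shell command to move; the robot and the scene stay as the last step left them, time stands still between calls to the robot, and variables do not carry over. Pictures are saved under pics/ and viewed, at most 10 in all, crops included, and the job is handed in when it is done.

```bash
mkdir -p pics
python3 - <<'E'
from station import *
import cv2
s=sense();print(s['t'],s['tcp_pos'],s['tool_rot'],s['finger_gap'])
for n in("scene","top"):
    im=snapshot(n);cv2.imwrite(f"pics/{n}0.png",im[:,:,::-1]);c=get_calibration(n);print(n,c)
E
```

```text
0.0 [0.27602509 0.56035898 0.40374293] [ 2.26908888e-01  9.73915376e-01 -1.00548504e-03 -4.31274546e-04] 0.9999920121881367
scene {'fx': 596.8441763323624, 'fy': 596.8441763323624, 'cx': 307.0470379247533, 'cy': 245.59435456453954, 'dist_coeffs': array([-0.05398326,  0.        ,  0.        ,  0.        ,  0.        ]), 'world_to_cam': array([[ 0.66997421, -0.74236516,  0.00534113, -0.34475326],
       [-0.48777665, -0.44561251, -0.75066866,  0.34057291],
       [ 0.55965033,  0.50032336, -0.66065728,  1.10613485],
       [ 0.        ,  0.        ,  0.        ,  1.        ]])}
top {'fx': 578.440293245733, 'fy': 578.440293245733, 'cx': 320.5313819747119, 'cy': 247.67748582890397, 'dist_coeffs': array([-0.09877739,  0.        ,  0.        ,  0.        ,  0.        ]), 'world_to_cam': array([[ 0.01935008, -0.9997601 , -0.01026287,  0.00702554],
       [-0.99592182, -0.01836905, -0.08833064,  0.55983553],
       [ 0.08812093,  0.01193022, -0.99603834,  1.36856142],
       [ 0.        ,  0.        ,  0.        ,  1.        ]])}
```

View pics/scene0.png

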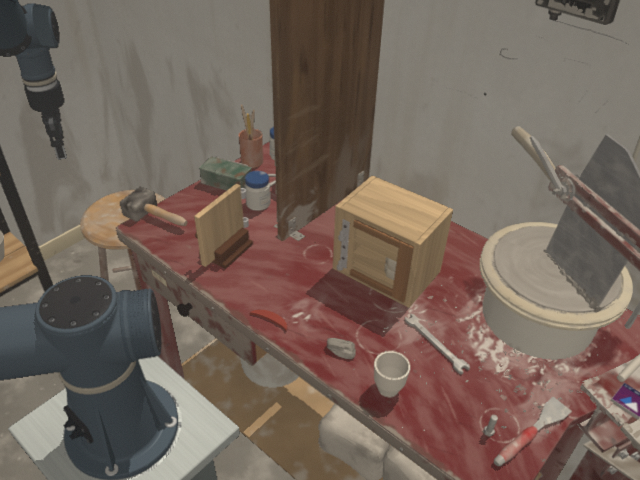

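View pics/top0.png

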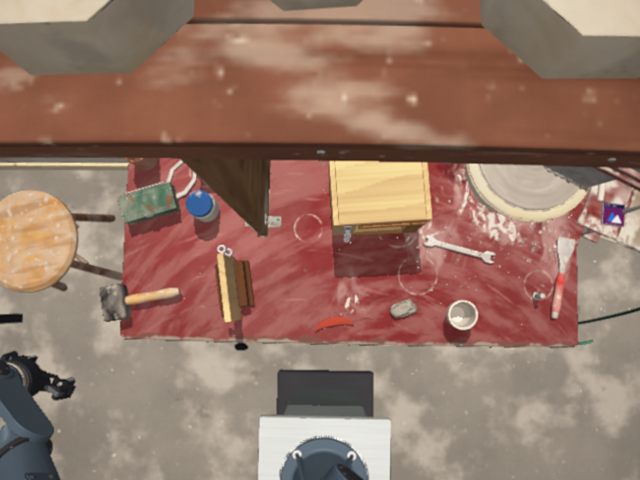

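```bash
cat > h.py <<'E'
import numpy as np, cv2
from station import *
def K(c): return np.array([[c['fx'],0,c['cx']],[0,c['fy'],c['cy']],[0,0,1]])
def ray(c,uv):
    p=cv2.undistortPoints(np.array([[uv]],float),K(c),c['dist_coeffs'])[0,0]
    T=c['world_to_cam'];R=T[:3,:3];o=-R.T@T[:3,3];d=R.T@np.array([p[0],p[1],1]);return o,d/np.linalg.norm(d)
def onz(c,uv,z):
    o,d=ray(c,uv);return o+d*(z-o[2])/d[2]
def proj(c,P):
    T=c['world_to_cam'];r,_=cv2.Rodrigues(T[:3,:3])
    return cv2.projectPoints(np.array(P,float).reshape(-1,1,3),r,T[:3,3],K(c),c['dist_coeffs'])[0][:,0]
def two(c1,u1,c2,u2):
    o1,d1=ray(c1,u1);o2,d2=ray(c2,u2)
    s=np.linalg.lstsq(np.c_[d1,-d2],o2-o1,rcond=None)[0];a=o1+s[0]*d1;b=o2+s[1]*d2
    return (a+b)/2,np.linalg.norm(a-b)
E
python3 - <<'E'
import cv2
t=cv2.imread("pics/top0.png");s=cv2.imread("pics/scene0.png")
cv2.imwrite("pics/topc.png",cv2.resize(t[150:350,190:450],None,fx=3,fy=3,interpolation=cv2.INTER_CUBIC))
cv2.imwrite("pics/scc.png",cv2.resize(s[160:360,190:456],None,fx=3,fy=3,interpolation=cv2.INTER_CUBIC))
E
```

```text
(no output)
```

View pics/topc.png

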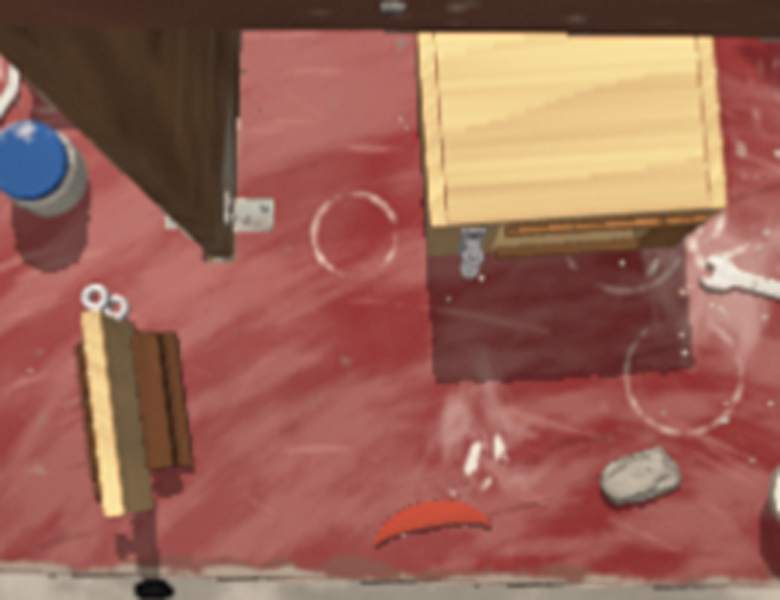

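View pics/scc.png

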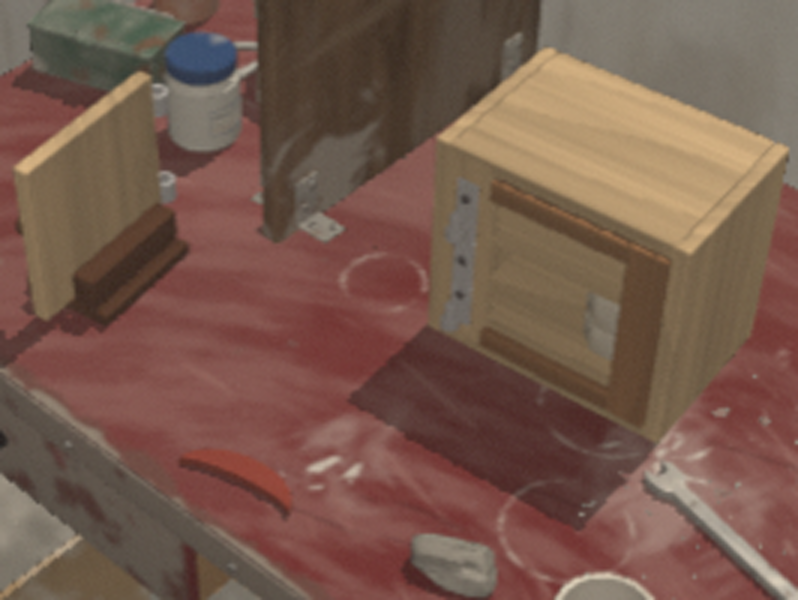

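Run:
```python
from h import *
np.set_printoptions(precision=4,suppress=True)
T=get_calibration("top");S=get_calibration("scene")
t=lambda x,y:(190+(x+.5)/3-.5,150+(y+.5)/3-.5); s=lambda x,y:(190+(x+.5)/3-.5,160+(y+.5)/3-.5)
print("door top hinge end",onz(T,t(82,312),.162),onz(T,t(105,311),.162))
print("door top free end",onz(T,t(103,516),.162),onz(T,t(125,515),.162))
print("upper socket (z .137)",onz(T,t(95,297),.137), "lower .047",onz(T,t(116,306),.047))
print("scene top edge",onz(S,s(150,74),.162),onz(S,s(138,72),.162),onz(S,s(18,168),.162),onz(S,s(33,178),.162))
print("cup",onz(T,t(430,227),.19),onz(T,t(725,209),.19))
print("cup scene",[onz(S,s(*p),.19) for p in((440,140),(690,250),(785,150),(545,50))])
print("cup bottom scene",[onz(S,s(*p),0) for p in((430,325),(655,440))])
print("post foot",onz(T,t(205,258),0),onz(T,t(232,258),0),onz(T,t(240,30),0),onz(S,s(262,235),0),onz(S,s(290,240),0))
print("rack",[onz(T,t(*p),.042) for p in((133,333),(178,333),(190,466),(150,470))])
print("jar",onz(T,t(30,160),.088),"kidney",onz(T,t(435,515),.004),"clay",onz(T,t(640,475),.02))
print("upper pin hinge plate top cam",onz(T,t(470,262),.14))
```

```text
door top hinge end [0.5302 0.2413 0.162 ] [0.5312 0.2245 0.162 ]
door top free end [0.3832 0.2213 0.162 ] [0.3843 0.2054 0.162 ]
upper socket (z .137) [0.5434 0.2368 0.137 ] lower .047 [0.5441 0.2364 0.047 ]
scene top edge [0.5335 0.2336 0.162 ] [0.529  0.2427 0.162 ] [0.3857 0.2185 0.162 ] [0.3855 0.2011 0.162 ]
cup [ 0.5932 -0.01    0.19  ] [ 0.6101 -0.2198  0.19  ]
cup scene [array([ 0.5941, -0.0132,  0.19  ]), array([ 0.6153, -0.2174,  0.19  ]), array([ 0.7552, -0.2063,  0.19  ]), array([0.7376, 0.0002, 0.19  ])]
cup bottom scene [array([ 0.5968, -0.0099,  0.    ]), array([ 0.6149, -0.2159,  0.    ])]
post foot [0.5886 0.1724 0.    ] [0.589  0.1502 0.    ] [0.7799 0.1491 0.    ] [0.5854 0.1668 0.    ] [0.5967 0.1448 0.    ]
rack [array([0.5232, 0.223 , 0.042 ]), array([0.5239, 0.1871, 0.042 ]), array([0.419 , 0.1746, 0.042 ]), array([0.4151, 0.2062, 0.042 ])]
jar [0.6534 0.3007 0.088 ] kidney [ 0.3831 -0.0198  0.004 ] clay [ 0.4184 -0.183   0.02  ]
upper pin hinge plate top cam [ 0.5742 -0.0404  0.14  ]
```

Run:
```python
from h import *
np.set_printoptions(precision=4,suppress=True)
W=get_calibration("wrist");s=sense();T=W['world_to_cam'];R=T[:3,:3];o=-R.T@T[:3,3]
from scipy.spatial.transform import Rotation as Ro
Rt=Ro.from_quat(s['tool_rot']).as_matrix()
print(W['fx'],"cam in tool",Rt.T@(o-s['tcp_pos']),"axis",Rt.T@R.T[:,2],"right",Rt.T@R.T[:,0],"world axis",R.T[:,2])
```

```text
391.55457955578373 cam in tool [ 0.0694 -0.0013  0.0301] axis [-0.2706  0.0002  0.9627] right [ 0.0004  1.     -0.0001] world axis [ 0.2416 -0.1209 -0.9628]
```

```bash
python3 -m jog '{"linear":[[13,-50,0],[13,-50,0],[13,-50,0],[13,-50,0],[14,-50,0],[14,-50,0],[14,-50,0],[14,-50,0],[14,-50,0],[14,-50,0],[14,-50,0],[14,-50,0]],"turn":[0.5,0.5,0.5,0.5,0.5,0.5,0.5,0.5,0.6,0.6,0.5,0.5]}' 1 && python3 -m jog '{"linear":[[0,0,0],[0,0,0],[0,0,0]],"turn":[0,0,0]}'
python3 - <<'E'
from h import *
im=snapshot("wrist");cv2.imwrite("pics/w1.png",im[:,:,::-1])
import pickle;pickle.dump((get_calibration("wrist"),sense()['tcp_pos']),open("w1.pkl","wb"))
E
```

```text
t: 1.6
tcp_pos: [0.4403, -0.0411, 0.4046]
tool_rot: [-0.042, 0.999, 0.0, -0.0]
force: [1.2, 0.9, -0.1]
finger_gap: 0.999
gripper_force: 0.0
t: 1.98
tcp_pos: [0.4395, -0.0382, 0.4045]
tool_rot: [-0.042, 0.999, 0.0, -0.001]
force: [0.2, -0.0, -0.5]
finger_gap: 0.999
gripper_force: 0.0
```

View pics/w1.png

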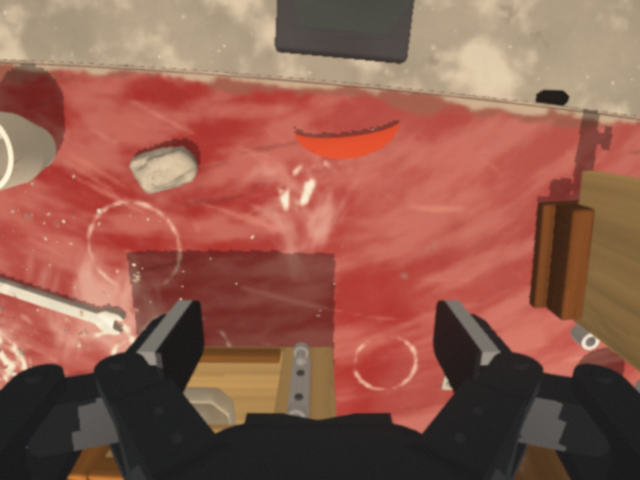

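Run:
```python
import cv2
t=cv2.imread("pics/w1.png")
cv2.imwrite("pics/w1c.png",cv2.resize(t[330:420,240:360],None,fx=6,fy=6,interpolation=cv2.INTER_CUBIC))
```

```text
(no output)
```

View pics/w1c.png

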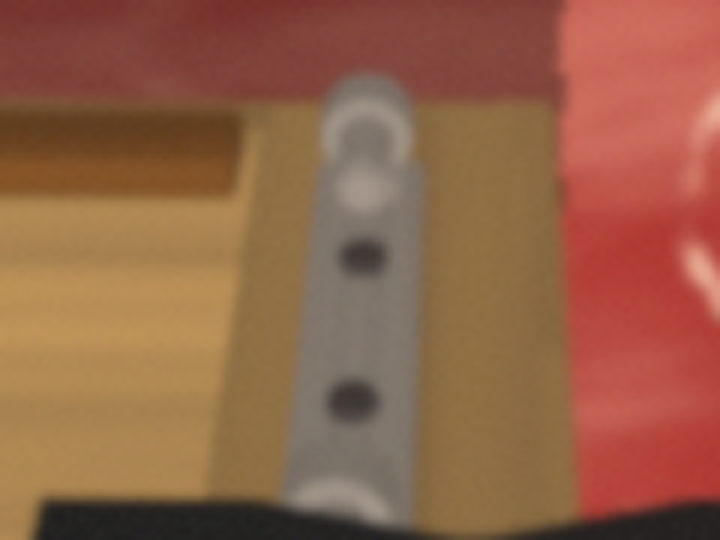

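Run:
```python
from h import *
import pickle
np.set_printoptions(precision=4,suppress=True)
c,p=pickle.load(open("w1.pkl","rb"))
f=lambda x,y:(240+(x+.5)/6-.5,330+(y+.5)/6-.5)
print(onz(c,f(362,188),.055),onz(c,f(367,138),.040),"corner",onz(c,f(560,102),0),"upper shoulder",onz(c,f(338,527),.13))
# edge direction: bottom of front face
print(onz(c,f(20,98),0),onz(c,f(540,102),0))
# check rack/door
print("lower socket",onz(c,(589,342),.047),"rack corners",[onz(c,q,.042) for q in((556,204),(592,209),(583,319),(546,307))])
# top cam predicted pin
T=get_calibration("top");t=lambda x,y:(190+(x+.5)/3-.5,150+(y+.5)/3-.5)
print("top cam:", onz(T,t(472,243),.145),onz(T,t(471,268),.055))
```

```text
[ 0.5788 -0.0437  0.055 ] [ 0.5792 -0.0435  0.04  ] corner [ 0.5938 -0.0092  0.    ] upper shoulder [ 0.5793 -0.0434  0.13  ]
[ 0.6016 -0.1064  0.    ] [ 0.5941 -0.0128  0.    ]
lower socket [0.5432 0.2363 0.047 ] rack corners [array([0.4131, 0.1699, 0.042 ]), array([0.4144, 0.2049, 0.042 ]), array([0.5214, 0.2267, 0.042 ]), array([0.5115, 0.1854, 0.042 ])]
top cam: [ 0.5877 -0.0415  0.145 ] [ 0.5786 -0.044   0.055 ]
```

```bash
python3 -m jog '{"linear":[[6,45,0],[6,45,0],[6,45,0],[6,45,0],[6,45,0],[7,39,0],[0,0,0],[0,0,0],[0,0,0]],"turn":[0,0,0,0,0.3,0.3,0,0,0]}' 1
python3 - <<'E'
from h import *
im=snapshot("wrist");cv2.imwrite("pics/w2.png",im[:,:,::-1])
import pickle;pickle.dump((get_calibration("wrist"),sense()['tcp_pos']),open("w2.pkl","wb"))
cv2.imwrite("pics/w2c.png",cv2.resize(im[180:480,220:420,::-1],None,fx=2,fy=2,interpolation=cv2.INTER_CUBIC))
E
```

```text
t: 3.15
tcp_pos: [0.4768, 0.224, 0.4047]
tool_rot: [-0.067, 0.998, -0.0, -0.0]
force: [0.9, -0.6, 0.0]
finger_gap: 1.0
gripper_force: 0.0
```

View pics/w2.png

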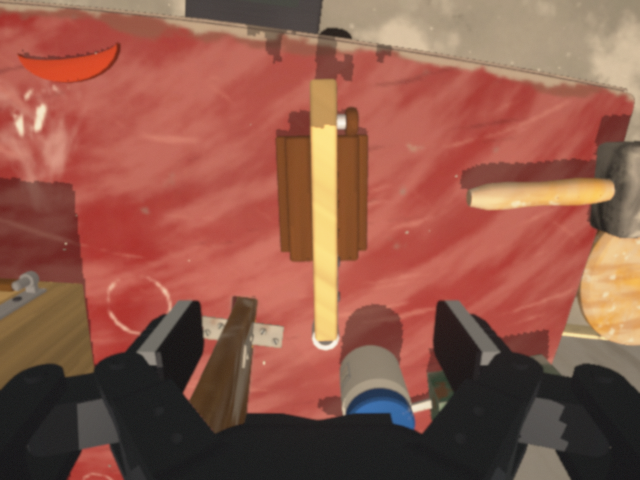

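```bash
python3 - <<'E'
from h import *
import pickle
np.set_printoptions(precision=4,suppress=True)
c,p=pickle.load(open("w2.pkl","rb"))
im=cv2.imread("pics/w2.png");hsv=cv2.cvtColor(im,cv2.COLOR_BGR2HSV)
m=cv2.inRange(hsv,(12,60,100),(30,255,255));m[:, :290]=0;m[:,350:]=0;m[350:]=0;m[:,:][:70]=0
mm=np.zeros_like(m);n,l,st,_=cv2.connectedComponentsWithStats(m);k=1+np.argmax(st[1:,4]);print(st[k])
ys,xs=np.where(l==k)
pts=[]
for v in range(90,330,20):
    r=xs[ys==v]; a=onz(c,(r.min()-.5,v),.162);b=onz(c,(r.max()+.5,v),.162);pts.append((a+b)/2); w=np.linalg.norm(a-b)
    print(v,r.min(),r.max(),pts[-1][:2],round(w,4))
pts=np.array(pts);f=np.polyfit(pts[:,0],pts[:,1],1);print("yaw",np.degrees(np.arctan(f[0])),f)
u=xs.mean()
print("free end",onz(c,(323.5,ys.min()-.5),.162),"hinge end",onz(c,(325,ys.max()+.5),.162))
g=cv2.inRange(hsv,(0,0,150),(180,60,255))[325:352,308:345];yy,xx=np.where(g);print("ring bbox",xx.min()+308,xx.max()+308,yy.min()+325,yy.max()+325)
print("sock z.157",onz(c,(326,341),.157),onz(c,(326,341),.137))
print(p)
E
python3 - <<'E'
import cv2
im=cv2.imread("pics/w2.png");cv2.imwrite("pics/w2d.png",cv2.resize(im[310:360,290:360],None,fx=8,fy=8,interpolation=cv2.INTER_CUBIC))
E
```

```text
[  290    79    60   263 10849]
90 310 336 [0.3877 0.2137] 0.0139
110 310 336 [0.3975 0.215 ] 0.014
130 310 349 [0.4071 0.2198] 0.021
150 290 349 [0.418 0.216] 0.0319
170 290 349 [0.4285 0.2174] 0.0323
190 290 349 [0.4393 0.2189] 0.0327
210 290 349 [0.4503 0.2204] 0.0332
230 290 349 [0.4616 0.2219] 0.0336
250 290 349 [0.4732 0.2235] 0.0341
270 313 337 [0.4848 0.2283] 0.0144
290 314 337 [0.4971 0.2303] 0.0141
310 314 337 [0.5098 0.2321] 0.0143
yaw 8.196464856534886 [0.144  0.1572]
free end [0.3821 0.2131 0.162 ] hinge end [0.5308 0.2348 0.162 ]
ring bbox 312 338 333 349
sock z.157 [0.5333 0.2359 0.157 ] [0.5448 0.2379 0.137 ]
[0.4769 0.2238 0.4047]
```

View pics/w2d.png

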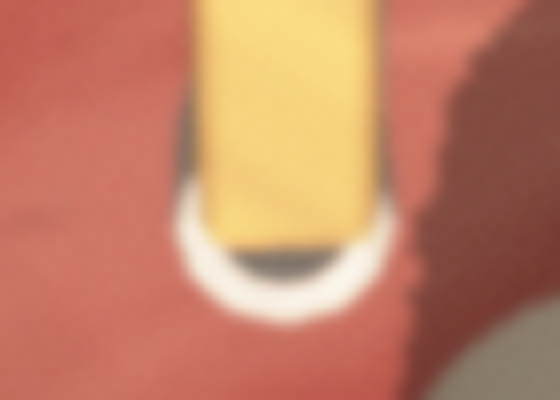

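```bash
python3 -m jog '{"linear":[[-8.5,2,-20],[0,0,-30],[0,0,-30],[0,0,-20],[0,0,-12],[0,0,0],[0,0,0]],"turn":[0.17,0,0,0,0,0,0]}' 1 && python3 -m jog '{"linear":[[0,0,0],[0,0,0],[0,0,0],[0,0,0],[0,0,0],[0,0,0],[0,0,0],[0,0,0]],"turn":[0,0,0,0,0,0,0,0]}' 0 70
```

```text
t: 4.08
tcp_pos: [0.4691, 0.2265, 0.2934]
tool_rot: [-0.075, 0.997, 0.0, 0.001]
force: [0.2, 0.1, 0.0]
finger_gap: 0.999
gripper_force: 0.0
t: 5.08
tcp_pos: [0.4689, 0.2267, 0.293]
tool_rot: [-0.075, 0.997, 0.0, 0.0]
force: [0.5, -0.3, 4.5]
finger_gap: 0.152
gripper_force: 68.8
```

```bash
python3 -m jog '{"linear":[[0,0,4],[0,0,8],[0,0,12],[0,0,16],[0,0,20],[0,0,20],[-5,0,10],[0,0,0],[0,0,0]],"turn":[0,0,0,0,0,0,0,0,0]}'
```

```text
t: 6.2
tcp_pos: [0.4633, 0.2266, 0.3822]
tool_rot: [-0.075, 0.997, -0.0, -0.001]
force: [-0.4, 1.0, -2.4]
finger_gap: 0.151
gripper_force: 68.1
```

```bash
python3 -m jog '{"linear":[[0,-15,0],[0,-30,0],[0,-35,0],[0,-35,0],[0,-35,0],[0,-35,0],[6,-35,0],[12,-30,0],[12,-18,0],[13,-9,0],[0,0,0],[0,0,0]],"turn":[0,0,0,0,0,0,-0.2,-0.2,-0.2,-0.1,0,0]}' && python3 -m jog '{"linear":[[0,0,0],[0,0,0],[0,0,0],[0,0,0]],"turn":[0,0,0,0]}'
python3 - <<'E'
from h import *
im=snapshot("top")[:,:,::-1];im2=snapshot("scene")[:,:,::-1];cv2.imwrite("pics/t3.png",im);cv2.imwrite("pics/s3.png",im2)
a=cv2.resize(im[200:275,310:410],None,fx=4,fy=4,interpolation=cv2.INTER_CUBIC)
b=cv2.resize(im2[180:290,270:370],None,fx=4,fy=4,interpolation=cv2.INTER_CUBIC)
o=np.zeros((440,800,3),np.uint8);o[:300,:400]=a;o[:,400:]=b;cv2.imwrite("pics/c3.png",o)
E
```

```text
t: 7.7
tcp_pos: [0.5042, -0.0502, 0.3808]
tool_rot: [-0.045, 0.999, 0.001, -0.006]
force: [-5.5, -2.0, -3.4]
finger_gap: 0.152
gripper_force: 68.9
t: 8.2
tcp_pos: [0.5041, -0.05, 0.3809]
tool_rot: [-0.045, 0.999, 0.001, -0.006]
force: [-5.9, -1.6, -3.0]
finger_gap: 0.157
gripper_force: 68.9
```

View pics/c3.png

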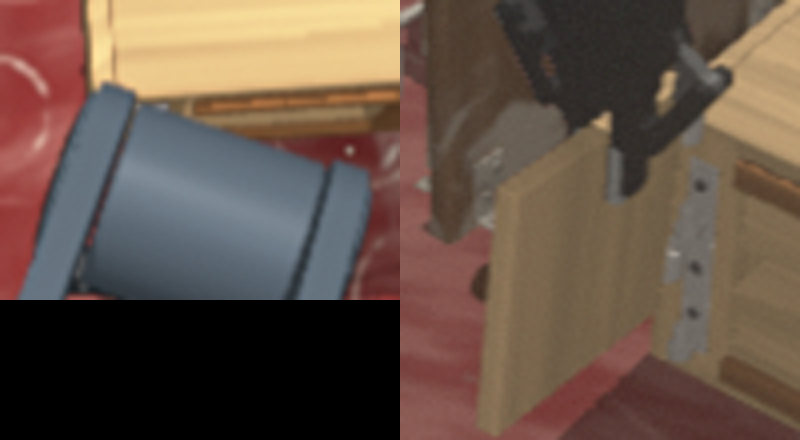

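```bash
python3 -m jog '{"linear":[[-5,0,0],[-15,-1,0],[-15,-2,0],[0,0,-12],[0,0,-18],[0,0,-14],[0,0,-4],[0,0,0],[0,0,0]],"turn":[0,0,0,0,0,0,0,0,0]}'
python3 - <<'E'
from h import *
np.set_printoptions(precision=4,suppress=True)
s=sense();print(s['tcp_pos'],s['tool_rot'],s['force'],s['ft_torque'])
im=snapshot("top")[:,:,::-1];im2=snapshot("scene")[:,:,::-1];cv2.imwrite("pics/t4.png",im);cv2.imwrite("pics/s4.png",im2);im3=snapshot("wrist")[:,:,::-1];cv2.imwrite("pics/w4.png",im3)
import pickle;pickle.dump((get_calibration("wrist"),s['tcp_pos']),open("w4.pkl","wb"))
a=cv2.resize(im3,(400,300),interpolation=cv2.INTER_AREA)
b=cv2.resize(im2[180:330,260:360],None,fx=4,fy=4,interpolation=cv2.INTER_CUBIC)
o=np.zeros((600,800,3),np.uint8);o[:300,:400]=a;o[:,400:]=b;o[300:,:400]=cv2.resize(im[200:275,310:410],None,fx=4,fy=4,interpolation=cv2.INTER_CUBIC);cv2.imwrite("pics/c4.png",o)
E
```

```text
t: 9.43
tcp_pos: [0.472, -0.0534, 0.3351]
tool_rot: [-0.045, 0.999, -0.0, 0.001]
force: [0.4, 0.4, -2.3]
finger_gap: 0.151
gripper_force: 69.0
[ 0.472  -0.0534  0.3351] [-0.0447  0.999  -0.0002  0.0006] [ 0.4495  0.3613 -2.2971] [-0.0022 -0.0193 -0.007 ]
```

View pics/c4.png

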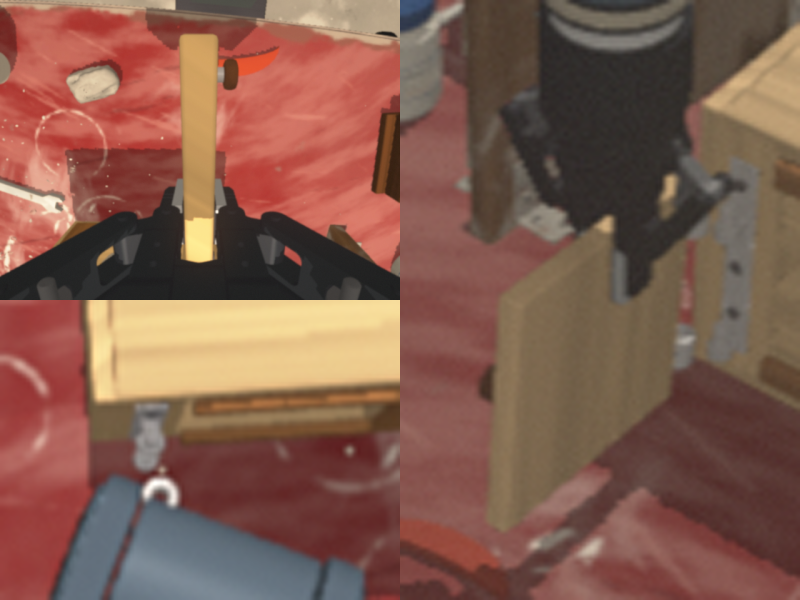

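Run:
```python
from h import *
import pickle
np.set_printoptions(precision=4,suppress=True)
T=get_calibration("top");S=get_calibration("scene")
t=lambda x,y:(310+(x+.5)/4-.5,200+(y-300+.5)/4-.5)
print("sock top",onz(T,t(160,492.5),.179))
print("sock scene",onz(S,(260+(285+.5)/4-.5,180+(347.5)/4-.5),.079))
P=np.array([[.58,-.0437,z] for z in(.04,.055,.13,.145)])
print("pin proj in crop",(proj(T,P)-[310,200])*4+[0,300], (proj(S,P)-[260,180])*4+[400,0])
# grey boss / ring blob in top picture
im=cv2.imread("pics/t4.png");hsv=cv2.cvtColor(im,cv2.COLOR_BGR2HSV)
for n,(lo,hi) in{"ring":((0,0,165),(180,70,255))}.items():
    m=cv2.inRange(hsv,lo,hi)[238:254,340:362];print(m//255)
c,p=pickle.load(open("w4.pkl","rb"))
w=cv2.imread("pics/w4.png");h=cv2.cvtColor(w,cv2.COLOR_BGR2HSV);z=.204
for v in (80,100,140,180,220,260):
    r=np.where((h[v,270:370,1]>40)&(h[v,270:370,0]>12)&(h[v,270:370,0]<32))[0]+270;a=onz(c,(r.min()-.5,v),z);b=onz(c,(r.max()+.5,v),z);print(v,r.min(),r.max(),(a+b)/2,np.linalg.norm(a-b))
col=h[40:80,320];print(col[::2].tolist())
```

```text
sock top [ 0.547  -0.0465  0.179 ]
sock scene [ 0.5322 -0.0548  0.079 ]
pin proj in crop [[145.3142 456.2795]
 [146.1825 453.6562]
 [150.8248 439.6293]
 [151.8184 436.6268]] [[720.2452 343.7127]
 [721.3411 324.7202]
 [727.052  225.4796]
 [728.2426 204.7338]]
[[0 0 0 0 0 0 0 0 0 0 0 0 0 0 0 0 0 0 0 0 0 0]
 [0 0 0 0 0 0 0 0 0 0 0 0 0 0 0 0 0 0 0 0 0 0]
 [0 0 0 0 0 0 0 0 0 0 0 0 0 0 0 0 0 0 0 0 0 0]
 [0 0 0 0 0 0 0 0 0 0 0 0 0 0 0 0 0 0 0 0 0 0]
 [0 0 0 0 0 0 0 0 0 0 1 0 0 0 0 0 0 0 0 0 0 0]
 [0 0 0 0 0 0 0 0 0 0 0 0 0 0 0 0 0 0 0 0 0 0]
 [0 0 0 0 0 0 0 0 0 1 1 0 0 0 0 0 0 0 0 0 0 0]
 [0 0 0 0 0 0 0 1 1 1 1 1 1 0 0 0 0 0 0 0 0 0]
 [0 0 0 0 0 0 1 1 1 1 1 1 1 1 0 0 0 0 0 0 0 0]
 [0 0 0 0 0 0 1 1 1 0 0 0 1 1 0 0 0 0 0 0 0 0]
 [0 0 0 0 0 0 1 1 0 0 0 0 1 1 1 0 0 0 0 0 0 0]
 [0 0 0 0 0 0 1 0 0 0 0 0 1 1 1 0 0 0 0 0 0 0]
 [0 0 0 0 0 0 0 0 0 0 0 0 1 1 0 0 0 0 0 0 0 0]
 [0 0 0 0 0 0 0 0 0 0 0 0 0 0 0 0 0 0 0 0 0 0]
 [0 0 0 0 0 0 0 0 0 0 0 0 0 0 0 0 0 0 0 0 0 0]
 [0 0 0 0 0 0 0 0 0 0 0 0 0 0 0 0 0 0 0 0 0 0]]
80 287 348 [ 0.3908 -0.0615  0.204 ] 0.015050064676815843
100 288 347 [ 0.3954 -0.0611  0.204 ] 0.014722087230703687
140 289 346 [ 0.405  -0.0602  0.204 ] 0.014561309633598954
180 290 345 [ 0.415  -0.0593  0.204 ] 0.01441237094426515
220 291 344 [ 0.4255 -0.0584  0.204 ] 0.014274931291923578
260 292 344 [ 0.4366 -0.0573  0.204 ] 0.014421307910727101
[[5, 142, 117], [5, 151, 118], [3, 158, 123], [3, 163, 125], [3, 167, 125], [3, 164, 126], [4, 163, 128], [14, 142, 158], [17, 137, 192], [17, 134, 201], [17, 135, 202], [17, 136, 204], [17, 135, 208], [17, 137, 207], [17, 137, 208], [17, 135, 209], [17, 136, 210], [17, 136, 210], [17, 137, 211], [17, 135, 211]]
```

```bash
python3 -m jog '{"linear":[[6,1,0],[10,1,0],[10,1,0],[7.5,0,0],[0,0,-2],[0,0,-4],[0,0,-4],[0,0,0],[0,0,0]],"turn":[0,0,0,0,0,0,0,0,0]}'
```

```text
t: 10.7
tcp_pos: [0.5059, -0.0506, 0.3256]
tool_rot: [-0.044, 0.999, -0.001, 0.002]
force: [0.0, 0.7, 5.5]
finger_gap: 0.156
gripper_force: 70.1
```

```bash
cat > st.py <<'E'
from h import *
np.set_printoptions(precision=4,suppress=True)
s=sense();print(s['t'],s['tcp_pos'],s['tool_rot'],"F",s['force'],"M",s['ft_torque'])
E
python3 - <<'E'
from st import *
im=snapshot("top")[:,:,::-1];cv2.imwrite("pics/t5.png",im)
hsv=cv2.cvtColor(im,cv2.COLOR_BGR2HSV);print(hsv[222:250,344:360,1]);
E
```

```text
10.7 [ 0.5059 -0.0506  0.3256] [-0.0444  0.999  -0.0005  0.002 ] F [0.0241 0.6559 5.4793] M [ 0.1273 -0.7537 -0.0226]
[[104 105 105 105 104 106 105 106 106 107 107 108 109 110 108 109]
 [109 110 111 111 111 112 111 112 112 113 112 112 111 109 110 112]
 [113 113 116 115 116 116 114 114 111 111 110 110 109 109 109 119]
 [ 90  93  84  77  80  78  70  69 101 105 106 110 106 110 117 137]
 [ 42  38  29  22  23  22  13  17  70 109 109 108 107 109 124 148]
 [ 26  21  15  16  15  13   9  24  81 110 111 109 106 108 126 152]
 [ 17  17  14  12  14  13  15  44 100 113 108 107 109 111 117 134]
 [ 10   3   3  12  15  14  16  45  99 113 108 108 106 107 108 109]
 [ 25  32  19   4   8  12  12  24  63 102 112 107 107 107 106 107]
 [ 41  54  46  29  25   9   6  11  28  86 114 111 111 110 109 110]
 [ 50  55  52  51  52  46  32  19   6  51  98 112 126 131 131 132]
 [ 54  53  54  53  52  53  54  51  43  25  13  42  95 121 134 149]
 [ 52  52  53  51  52  54  55  54  56  56  54  45  19  14  45  92]
 [ 53  53  54  52  54  53  53  54  56  55  56  59  57  52  43  21]
 [ 52  53  51  51  53  52  51  54  53  51  5
[... 194 characters left out ...]
  54  51  51  53  52  54  52]
 [ 50  52  54  51  49  53  51  52  52  52  51  51  53  53  53  53]
 [ 51  51  50  50  52  51  51  51  51  51  53  52  54  52  54  53]
 [ 48  50  49  51  50  49  51  52  53  53  53  53  51  54  54  52]
 [ 45  47  48  48  50  50  49  51  52  50  53  51  53  51  53  53]
 [ 45  47  46  46  46  46  48  48  49  53  51  50  52  51  53  51]
 [ 44  44  43  44  45  44  45  47  49  48  50  51  51  50  50  52]
 [ 40  42  42  44  43  46  44  44  45  47  47  50  48  50  51  49]
 [ 43  42  41  42  42  41  42  43  43  45  46  48  47  47  48  48]
 [ 42  42  42  40  42  40  42  41  42  43  44  44  44  46  45  45]
 [ 44  44  44  42  44  41  40  40  42  42  42  44  43  43  44  46]]
```

```bash
python3 -m jog '{"linear":[[0,0,1],[0,0,1],[0,0,0],[0,0,0]],"turn":[0,0,0,0]}'; python3 st.py
```

```text
t: 11.25
tcp_pos: [0.5049, -0.0503, 0.3265]
tool_rot: [-0.045, 0.999, 0.0, -0.001]
force: [0.3, -0.5, 1.6]
finger_gap: 0.155
gripper_force: 69.4
11.25 [ 0.5049 -0.0503  0.3265] [-0.0447  0.999   0.0001 -0.0006] F [ 0.3321 -0.5196  1.6112] M [-0.0466 -0.349  -0.0678]
```

Run:
```python
from st import *
S=get_calibration("scene")
d=np.array([np.cos(.0895),np.sin(.0895)]);n=np.array([d[1],-d[0]])
tcp=np.array([.472,-.0534])
def P(a,b,z): q=tcp+d*a+n*b; return [q[0],q[1],z]
pts=[P(-.087,.007,.204),P(-.087,.007,.054),P(-.087,-.007,.204),P(.063,.007,.054),P(.075,0,.069),P(.075,0,.089),P(.075,0,.079)]
print("s4 crop pred: top inner free, bottom inner free, top outer free, bottom hinge inner, sock bot, sock top,mid\n",(proj(S,pts)-[260,180])*4+[400,0])
im=cv2.imread("pics/s4.png")
m=(cv2.cvtColor(im,cv2.COLOR_BGR2HSV)[:,:,1]<45)[255:280,322:338].astype(int);print(m)
# now: fresh
im=snapshot("scene")[:,:,::-1];cv2.imwrite("pics/s6.png",im)
```

```text
11.25 [ 0.5049 -0.0503  0.3265] [-0.0447  0.999   0.0001 -0.0006] F [ 0.3321 -0.5196  1.6112] M [-0.0466 -0.349  -0.0678]
s4 crop pred: top inner free, bottom inner free, top outer free, bottom hinge inner, sock bot, sock top,mid
 [[516.8169 323.5125]
 [520.9813 533.1275]
 [494.1687 311.645 ]
 [685.7105 374.882 ]
 [688.6983 338.6503]
 [689.8915 312.463 ]
 [689.2921 325.6217]]
[[0 0 0 0 0 0 0 0 0 0 0 0 0 0 0 0]
 [0 0 0 0 0 0 0 0 0 0 0 0 0 0 0 0]
 [0 0 0 0 0 0 0 0 0 0 0 0 0 0 0 0]
 [0 0 0 0 0 0 0 0 0 0 0 0 0 0 0 0]
 [0 0 0 0 0 0 0 0 0 0 0 0 0 0 0 0]
 [0 0 0 0 0 0 0 0 0 0 0 0 0 0 0 0]
 [0 0 0 0 0 0 0 0 1 1 0 0 0 0 0 0]
 [0 0 0 0 0 0 0 0 1 1 1 0 0 0 0 0]
 [0 0 0 0 0 0 0 0 1 1 1 1 0 0 0 0]
 [0 0 0 0 0 0 0 1 1 1 1 1 0 0 0 0]
 [0 0 0 0 0 0 0 1 1 1 1 1 0 0 0 1]
 [0 0 0 0 0 0 0 1 1 1 1 0 0 0 0 1]
 [0 0 0 0 0 0 0 1 1 1 1 0 0 0 0 1]
 [0 0 0 0 0 0 0 1 1 1 1 0 0 0 0 1]
 [0 0 0 0 0 0 0 1 1 1 1 0 0 0 0 1]
 [0 0 0 0 0 0 0 1 1 1 1 0 0 0 0 0]
 [0 0 0 0 0 0 0 1 1 1 0 0 0 0 0 0]
 [0 0 0 0 0 0 0 0 0 0 0 0 0 0 0 0]
 [0 0 0 0 0 0 0 0 0 0 0 0 0 0 0 0]
 [0 0 0 0 0 0 0 0 0 0 0 0 0 0 0 0]
 [0 0 0 0 0 0 0 0 0 0 0 0 0 0 0 0]
 [0 0 0 0 0 0 0 0 0 0 0 0 0 0 0 0]
 [0 0 0 0 0 0 0 0 0 0 0 0 0 0 0 0]
 [0 0 0 0 0 0 0 0 0 0 0 0 0 0 0 0]
 [0 0 0 0 0 0 0 0 0 0 0 0 0 0 0 0]]
```

```bash
python3 -m jog '{"linear":[[0,0,5],[-10,-1,0],[-20,-2,0],[-15,0,10],[0,20,15],[0,35,0],[0,35,0],[0,35,0],[0,18,0],[0,0,-10],[0,0,-20],[0,0,0]],"turn":[0,0,0,0,0,0,0,0,0,0,0,0]}' && python3 -m jog '{"linear":[[0,0,-15],[0,0,-10],[0,0,-3],[0,0,-3],[0,0,-2],[0,0,0],[0,0,0]],"turn":[0,0,0,0,0,0,0]}' - 50; python3 st.py
```

```text
t: 12.8
tcp_pos: [0.4593, 0.089, 0.3256]
tool_rot: [-0.044, 0.999, 0.0, -0.002]
force: [-0.4, 0.3, -2.6]
finger_gap: 0.153
gripper_force: 68.9
t: 13.68
tcp_pos: [0.4602, 0.0897, 0.2939]
tool_rot: [-0.045, 0.999, -0.0, 0.0]
force: [-0.8, -0.2, -2.1]
finger_gap: 0.152
gripper_force: 69.2
13.675 [0.4602 0.0897 0.2939] [-0.0447  0.999  -0.      0.0002] F [-0.7573 -0.2267 -2.146 ] M [ 0.0119 -0.0051 -0.0007]
```

```bash
python3 -m jog '{"linear":[[0,0,-3],[0,0,-3],[0,0,-2],[0,0,0]],"turn":[0,0,0,0]}' 0 40; python3 st.py; python3 -m jog '{"linear":[[0,0,-2],[0,0,-2],[0,0,-1],[0,0,0]],"turn":[0,0,0,0]}';python3 st.py
```

```text
t: 14.18
tcp_pos: [0.4601, 0.0896, 0.2855]
tool_rot: [-0.045, 0.999, 0.0, -0.0]
force: [0.4, 1.4, -2.4]
finger_gap: 0.157
gripper_force: 69.2
14.175 [0.4601 0.0896 0.2855] [-0.0447  0.999   0.     -0.0003] F [ 0.4362  1.3545 -2.3597] M [-0.0345 -0.0405  0.0216]
t: 14.68
tcp_pos: [0.4593, 0.0897, 0.2843]
tool_rot: [-0.045, 0.999, -0.0, 0.001]
force: [-9.8, -1.3, 31.5]
finger_gap: 0.154
gripper_force: 74.4
14.675 [0.4593 0.0897 0.2843] [-0.045   0.999  -0.0003  0.0006] F [-9.8287 -1.3425 31.4511] M [-0.1211  0.8863  0.0122]
```

```bash
python3 -m jog '{"linear":[[0,0,0],[0,0,0],[0,0,0],[0,0,0],[0,0,0]],"turn":[0,0,0,0,0]}' 0.18 20; python3 st.py; python3 -m jog '{"linear":[[0,0,-2],[0,0,-3],[0,0,0],[0,0,0]],"turn":[0,0,0,0]}';python3 st.py
```

```text
t: 15.3
tcp_pos: [0.4602, 0.0896, 0.2804]
tool_rot: [-0.045, 0.999, 0.0, -0.0]
force: [0.4, -0.3, 0.1]
finger_gap: 0.181
gripper_force: 0.0
15.3 [0.4602 0.0896 0.2804] [-0.0447  0.999   0.     -0.0003] F [ 0.3947 -0.2812  0.1297] M [ 0.009  -0.019  -0.0364]
t: 15.8
tcp_pos: [0.4602, 0.0896, 0.2756]
tool_rot: [-0.045, 0.999, 0.0, -0.0]
force: [0.4, 0.3, 0.4]
finger_gap: 0.179
gripper_force: 0.0
15.8 [0.4602 0.0896 0.2756] [-0.0447  0.999   0.     -0.0001] F [0.432  0.3442 0.3976] M [ 0.0454  0.023  -0.007 ]
```

```bash
python3 -m jog '{"linear":[[0,0,0],[0,0,0],[0,0,0],[0,0,0]],"turn":[0,0,0,0]}' 0 115; python3 st.py; python3 -m jog '{"linear":[[0,0,3],[0,0,10],[0,0,20],[-5,-15,20],[0,-30,6],[0,-35,0],[0,-35,0],[0,-20,0],[0,-8,0],[0,0,0],[0,0,0],[0,0,0]],"turn":[0,0,0,0,0,0,0,0,0,0,0,0]}'
python3 - <<'E'
from st import *
import pickle
im=snapshot("top")[:,:,::-1];cv2.imwrite("pics/t7.png",im);im2=snapshot("scene")[:,:,::-1];cv2.imwrite("pics/s7.png",im2)
w=snapshot("wrist")[:,:,::-1];cv2.imwrite("pics/w7.png",w);c=get_calibration("wrist")
p=s['tcp_pos'];q=s['tool_rot'];a=2*np.arctan2(-q[0],q[1]);z=p[2]-.1256
print("yaw",np.degrees(a),"top z",z,"h",z-.135)
T=get_calibration("top")
m=cv2.inRange(cv2.cvtColor(im,cv2.COLOR_BGR2HSV),(0,0,160),(180,75,255))
u,v=proj(T,[[p[0]+.075*np.cos(a),p[1]+.075*np.sin(a),z-.025]])[0];print("pred ring",u,v)
U,V=int(u)-9,int(v)-9;sub=m[V:V+18,U:U+18]//255;print(U,V);print(sub)
h=cv2.cvtColor(w,cv2.COLOR_BGR2HSV)
for vv in (80,140,200,260):
    r=np.where((h[vv,270:370,1]>40)&(h[vv,270:370,0]>12)&(h[vv,270:370,0]<32))[0]+270;A=onz(c,(r.min()-.5,vv),z);B=onz(c,(r.max()+.5,vv),z);print(vv,(A+B)/2,np.linalg.norm(A-B))
col=np.where(h[:90,318,0]>12)[0];print("free end v",col[:3],onz(c,(318,col.min()-.5),z),"pred",p[:2]-.087*np.array([np.cos(a),np.sin(a)]))
# scene free-edge lean: brightness edges
S=get_calibration("scene")
d=np.array([np.cos(a),np.sin(a)]);n=np.array([d[1],-d[0]])
P=lambda al,b,zz:[*(p[:2]+d*al+n*b),zz]
print("scene pred free inner top/bot, outer top/bot, sock mid", proj(S,[P(-.087,.007,z),P(-.087,.007,z-.15),P(-.087,-.007,z),P(-.087,-.007,z-.15),P(.075,0,z-.125)]))
g=cv2.cvtColor(im2,cv2.COLOR_BGR2HSV)
for zz in (.02,.05,.08,.11,.14):
    uu,v2=proj(S,[P(-.087,0,z-zz)])[0];v2=int(round(v2));rr=g[v2,int(uu)-12:int(uu)+13];print(v2,int(uu)-12,rr[:,0].tolist(),rr[:,2].tolist())
E
```

```text
t: 16.3
tcp_pos: [0.4602, 0.0896, 0.2759]
tool_rot: [-0.045, 0.999, -0.0, 0.0]
force: [-1.0, 0.1, 2.9]
finger_gap: 0.147
gripper_force: 112.0
16.3 [0.4602 0.0896 0.2759] [-0.0447  0.999  -0.0001  0.0001] F [-1.0047  0.065   2.9416] M [-0.2003  0.0424 -0.0208]
t: 17.8
tcp_pos: [0.4551, -0.0526, 0.3347]
tool_rot: [-0.045, 0.999, 0.0, -0.0]
force: [0.1, -0.1, -1.9]
finger_gap: 0.148
gripper_force: 112.2
17.8 [ 0.4551 -0.0526  0.3347] [-0.0453  0.999   0.0001 -0.0002] F [ 0.0997 -0.0663 -1.8535] M [ 0.0297 -0.0567  0.015 ]
yaw 5.190151925453992 top z 0.2090899074148473 h 0.07408990741484728
pred ring 349.25589556545293 255.57941703089529
340 246
[[0 0 0 0 0 0 0 0 0 0 0 0 0 0 0 0 0 0]
 [0 0 0 0 0 0 0 0 0 0 0 0 0 0 0 0 0 0]
 [0 0 0 0 0 0 0 0 0 0 0 0 0 0 0 0 0 0]
 [0 0 0 0 0 0 0 0 0 0 0 0 0 0 0 0 0 0]
 [0 0 0 0 0 0 0 0 0 0 0 0 0 0 0 0 0 0]
 [0 0 0 0 0 0 0 0 0 0 0 0 0 0 0 0 0 0]
 [0 0 0 0 0 0 0 0 0 0 0 0 0 0 0 0 0 0]
 [0 0 0 0 0 0 0 0 0 0 0 0 0 0 0 0 0 0]
 [0 0 0 0 0 0 0 0 0 0 0 0 0 0 0 0 0 0]
 [0 0 0 0 0 0 0 0 0 0 0 0 0 0 0 0 0 0]
 [0 0 0 0 0 0 0 0 1 1 1 0 0 0 0 0 0 0]
 [0 0 0 0 0 0 0 1 1 1
[... 1119 characters left out ...]
, 124, 122, 122, 119]
291 268 [4, 4, 3, 4, 3, 5, 5, 12, 17, 17, 17, 17, 17, 17, 17, 17, 18, 18, 16, 17, 17, 17, 17, 16, 17] [142, 141, 141, 141, 142, 141, 138, 131, 131, 133, 134, 139, 137, 128, 127, 124, 124, 126, 126, 124, 125, 123, 123, 122, 117]
301 269 [3, 3, 3, 4, 3, 4, 9, 18, 17, 17, 17, 17, 17, 16, 17, 17, 17, 17, 17, 17, 16, 17, 17, 17, 16] [136, 139, 136, 135, 134, 135, 132, 130, 132, 132, 136, 135, 129, 129, 123, 121, 122, 124, 124, 125, 125, 123, 121, 118, 115]
311 269 [4, 4, 5, 4, 3, 3, 6, 13, 17, 16, 17, 17, 16, 16, 17, 17, 16, 17, 16, 12, 5, 4, 3, 3, 4] [150, 145, 143, 142, 141, 138, 134, 129, 129, 130, 135, 135, 133, 128, 126, 121, 118, 122, 123, 127, 135, 137, 136, 136, 137]
```

Run:
```python
from h import *
np.set_printoptions(precision=4,suppress=True)
p=sense()['tcp_pos'];c=get_calibration("wrist");T=get_calibration("top");z=.2091
w=cv2.imread("pics/w7.png").astype(int);h=cv2.cvtColor(w.astype(np.uint8),cv2.COLOR_BGR2HSV)
for u in (305,315,325): print(u,h[0:70:3,u,0].tolist(),h[0:70:3,u,2].tolist())
for v in (0,10,20,30,40): print(v,onz(c,(315,v-.5),z))
im=cv2.imread("pics/t7.png");g=im.min(axis=2)
print(g[252:266,342:360])
for uv in((350,260),(350,259)): print(onz(T,uv,.184)-p)
```

```text
305 [17, 17, 17, 18, 17, 17, 17, 17, 17, 17, 17, 17, 17, 17, 17, 17, 17, 17, 17, 17, 17, 17, 17, 17] [205, 209, 208, 207, 210, 210, 210, 212, 211, 211, 210, 210, 210, 208, 207, 206, 205, 206, 207, 206, 208, 208, 207, 209]
315 [17, 17, 18, 17, 17, 17, 17, 17, 17, 17, 17, 17, 17, 17, 17, 17, 17, 17, 17, 17, 17, 17, 17, 17] [203, 207, 208, 208, 210, 209, 209, 211, 210, 211, 211, 213, 213, 212, 211, 210, 208, 207, 205, 205, 207, 207, 208, 209]
325 [17, 17, 17, 17, 17, 17, 18, 18, 17, 17, 17, 17, 17, 17, 17, 17, 18, 17, 17, 17, 17, 17, 17, 17] [198, 203, 204, 205, 208, 208, 208, 208, 209, 210, 211, 212, 212, 211, 213, 213, 210, 211, 209, 207, 205, 205, 207, 207]
0 [ 0.3577 -0.063   0.2091]
10 [ 0.3597 -0.0628  0.2091]
20 [ 0.3618 -0.0627  0.2091]
30 [ 0.3639 -0.0625  0.2091]
40 [ 0.366  -0.0623  0.2091]
[[ 54  54  55  54  54  53  51  51  51  53  54  52  53  53  52  52  52  48]
 [ 65  62  63  62  60  59  57  57  56  56  57  57  56  54  55  54  52  50]
 [ 77  72  68  67  66  66  64  63  63  61  60  58  61  57  57  55  54  52]
 [ 86  82  76  68  64  63  67  78  76  66  63  63  64  64  62  59  58  57]
 [ 83  84  86  70  63  92 133 152 146 125  94  69  66  69  69  67  66  66]
 [ 87  85  81  68  95 174 226 230 220 209 165 101  65  64  68  70  71  70]
 [ 91  88  83  77 138 213 218 190 179 197 204 157  86  56  61  64  66  67]
 [ 93  90  83  82 135 162 142 114 108 136 187 198 122  58  55  58  59  58]
 [ 94  90  73  75 105  96  84  88  95  97 154 201 142  69  49  52  51  52]
 [ 96  91  69  73  87  84  82  83  88  86 114 151 120  68  48  47  47  47]
 [ 96  86  70  85  89  90  89  87  86  82  85  97  94  75  64  58  52  48]
 [ 96  76  75  88  92  95  93  92  90  88  86  84  83  82  81  80  72  61]
 [ 96  72  85  94  96  95  96  95  93  91  91  90  88  86  84  82  82  84]
 [ 81  75  95  96  97  98  96  97  96  95  93  93  92  90  89  87  85  84]]
[ 0.0652  0.0054 -0.1507]
[ 0.0673  0.0054 -0.1507]
```

```bash
python3 -m jog '{"linear":[[6,0,-4],[12,1,-4],[15,1,0],[15,1,0],[10,0.5,0],[3,0,0],[0,0,0],[0,0,-2],[0,0,-2],[0,0,-2],[0,0,0],[0,0,0]],"turn":[0,0,0,0,0,0,0,0,0,0,0,0]}'; python3 st.py
```

```text
t: 19.45
tcp_pos: [0.5162, -0.0499, 0.3207]
tool_rot: [-0.045, 0.999, 0.0, 0.0]
force: [0.7, -1.2, -1.8]
finger_gap: 0.149
gripper_force: 112.2
19.45 [ 0.5162 -0.0499  0.3207] [-0.0446  0.999   0.      0.    ] F [ 0.7027 -1.1957 -1.8014] M [ 0.0504 -0.0487 -0.0147]
```

```bash
python3 -m jog '{"linear":[[0,0,-1],[0,0,-1],[0,0,-1],[0,0,-1],[0,0,-1],[0,0,0]],"turn":[0,0,0,0,0,0]}'; python3 st.py;  python3 -m jog '{"linear":[[0,0,-1],[0,0,-1],[0,0,0],[0,0,0]],"turn":[0,0,0,0]}'; python3 st.py
```

```text
t: 20.2
tcp_pos: [0.5162, -0.0499, 0.3156]
tool_rot: [-0.045, 0.999, 0.0, -0.0]
force: [-0.5, -0.1, -2.3]
finger_gap: 0.152
gripper_force: 112.2
20.2 [ 0.5162 -0.0499  0.3156] [-0.0447  0.999   0.     -0.0001] F [-0.5354 -0.1451 -2.3151] M [ 0.0266 -0.0198 -0.0083]
t: 20.7
tcp_pos: [0.5161, -0.0498, 0.3137]
tool_rot: [-0.045, 0.999, 0.0, -0.0]
force: [-0.2, 1.1, -2.2]
finger_gap: 0.152
gripper_force: 112.2
20.7 [ 0.5161 -0.0498  0.3137] [-0.0447  0.999   0.0001 -0.0001] F [-0.2087  1.1343 -2.1955] M [0.101  0.0003 0.0258]
```

```bash
python3 -m jog '{"linear":[[0,0,-1],[0,0,-1],[0,0,-1],[0,0,0]],"turn":[0,0,0,0]}'; python3 st.py
```

```text
t: 21.2
tcp_pos: [0.5161, -0.0498, 0.3106]
tool_rot: [-0.045, 0.999, 0.0, -0.0]
force: [-0.7, 0.4, -2.7]
finger_gap: 0.145
gripper_force: 112.2
21.2 [ 0.5161 -0.0498  0.3106] [-0.0447  0.999   0.0001 -0.0002] F [-0.7272  0.4115 -2.7177] M [ 0.2255 -0.0442  0.1211]
```

```bash
python3 -m jog '{"linear":[[0,0,-1],[0,0,-1],[0,0,-1],[0,0,-1],[0,0,0]],"turn":[0,0,0,0,0]}'; python3 st.py; python3 -m jog '{"linear":[[0,0,-1],[0,0,-1],[0,0,-1],[0,0,-1],[0,0,0]],"turn":[0,0,0,0,0]}'; python3 st.py
```

```text
t: 21.82
tcp_pos: [0.5161, -0.0498, 0.3065]
tool_rot: [-0.045, 0.999, 0.0, -0.0]
force: [-0.3, 1.9, -3.1]
finger_gap: 0.15
gripper_force: 112.3
21.825 [ 0.5161 -0.0498  0.3065] [-0.0447  0.999   0.0001 -0.0002] F [-0.2986  1.9175 -3.0743] M [ 0.41   -0.0009  0.0866]
t: 22.45
tcp_pos: [0.5162, -0.0498, 0.3026]
tool_rot: [-0.045, 0.999, 0.0, -0.0]
force: [-0.4, 2.9, -2.7]
finger_gap: 0.149
gripper_force: 112.4
22.45 [ 0.5162 -0.0498  0.3026] [-0.0447  0.999   0.0001 -0.0001] F [-0.409   2.8819 -2.7422] M [ 0.4303 -0.0571  0.1285]
```

```bash
python3 -m jog '{"linear":[[0,0.6,-1],[0,0,-1],[0,0,0],[0,0,0]],"turn":[0,0,0,0]}'; python3 st.py; python3 -m jog '{"linear":[[0,0,-0.7],[0,0,0],[0,0,0]],"turn":[0,0,0]}'; python3 st.py
```

```text
t: 22.95
tcp_pos: [0.5164, -0.0495, 0.3008]
tool_rot: [-0.045, 0.999, -0.0, 0.0]
force: [0.5, 0.8, -2.2]
finger_gap: 0.151
gripper_force: 112.4
22.95 [ 0.5164 -0.0495  0.3008] [-0.0446  0.999  -0.0002  0.0003] F [ 0.4853  0.7538 -2.1874] M [ 0.0232 -0.0885 -0.0489]
t: 23.32
tcp_pos: [0.5163, -0.0494, 0.3006]
tool_rot: [-0.045, 0.999, -0.0, 0.0]
force: [-2.2, -0.9, 5.9]
finger_gap: 0.149
gripper_force: 113.2
23.325 [ 0.5163 -0.0494  0.3006] [-0.0447  0.999  -0.0003  0.0004] F [-2.2477 -0.9039  5.9138] M [ 0.0204  0.0385 -0.0416]
```

```bash
python3 -m jog '{"linear":[[0,0,0],[0,0,0],[0,0,0],[0,0,0],[0,0,0]],"turn":[0,0,0,0,0]}' 0.45 20; python3 st.py; python3 -m jog '{"linear":[[0,0,5],[0,0,15],[0,0,25],[0,0,25],[0,0,5],[0,0,0]],"turn":[0,0,0,0,0,0]}'
python3 - <<'E'
from st import *
w=snapshot("wrist")[:,:,::-1];cv2.imwrite("pics/w8.png",w);c=get_calibration("wrist")
h=cv2.cvtColor(w,cv2.COLOR_BGR2HSV);z=.175
im2=snapshot("scene")[:,:,::-1];cv2.imwrite("pics/s8.png",im2)
for v in (20,60,100,140,180,220,260):
    r=np.where((h[v,220:420,1]>60)&(h[v,220:420,0]>12)&(h[v,220:420,0]<32)&(h[v,220:420,2]>120))[0]+220
    if len(r): A=onz(c,(r.min()-.5,v),z);B=onz(c,(r.max()+.5,v),z);print(v,r.min(),r.max(),(A+B)/2,np.linalg.norm(A-B))
E
```

```text
t: 23.95
tcp_pos: [0.5162, -0.0492, 0.2999]
tool_rot: [-0.045, 0.999, 0.0, -0.0]
force: [-1.0, -0.5, 0.2]
finger_gap: 0.449
gripper_force: 0.0
23.95 [ 0.5162 -0.0492  0.2999] [-0.0447  0.999   0.     -0.0001] F [-1.006  -0.4851  0.1539] M [-0.0191  0.0128 -0.0146]
t: 24.7
tcp_pos: [0.516, -0.0492, 0.3754]
tool_rot: [-0.045, 0.999, -0.0, 0.0]
force: [0.2, -0.5, -1.1]
finger_gap: 0.449
gripper_force: 0.0
24.7 [ 0.516  -0.0492  0.3754] [-0.0447  0.999  -0.0002  0.0004] F [ 0.2368 -0.5033 -1.1342] M [-0.0543 -0.0016  0.0367]
60 302 333 [ 0.419  -0.0587  0.175 ] 0.012924252625907302
100 302 334 [ 0.4344 -0.0571  0.175 ] 0.01361048563963978
140 303 333 [ 0.4505 -0.0557  0.175 ] 0.013080147089004924
180 303 333 [ 0.4673 -0.0541  0.175 ] 0.013406828148659284
220 303 333 [ 0.485  -0.0526  0.175 ] 0.013768703742633188
260 304 333 [ 0.5036 -0.0506  0.175 ] 0.013712732801371572
```

Run:
```python
import numpy as np
C=np.array([.580,-.0437]);prev=np.array([.516,-.0492])
for th,ex in [(0,.030),(0,0)]+[(t,0) for t in range(9,91,9)]:
    t=np.radians(th);ph=np.radians(185.2)+t;d=np.array([np.cos(ph),np.sin(ph)]);n=np.array([d[1],-d[0]])
    # outer normal: at open should be +y
    o=.007+.015*np.cos(t)+.011*np.sin(t)+ex
    p=C+.110*d+n*o;print(th,ex,p.round(4),((p-prev)*1000).round(1));prev=p
from station import sense;print(sense()['q'])
```

```text
0 0.03 [ 0.4657 -0.0019] [-50.3  47.3]
0 0 [ 0.4685 -0.0318] [  2.7 -29.9]
9 0 [ 0.4676 -0.0479] [ -0.9 -16.1]
18 0 [ 0.4692 -0.0644] [  1.6 -16.5]
27 0 [ 0.4734 -0.0809] [  4.2 -16.5]
36 0 [ 0.4804 -0.0969] [  7. -16.]
45 0 [ 0.4901 -0.112 ] [  9.7 -15.1]
54 0 [ 0.5024 -0.1255] [ 12.4 -13.6]
63 0 [ 0.5172 -0.1371] [ 14.8 -11.5]
72 0 [ 0.5341 -0.1461] [16.9 -9. ]
81 0 [ 0.5525 -0.1521] [18.5 -6. ]
90 0 [ 0.572  -0.1549] [19.5 -2.8]
[-3.10912663e-01  4.26518508e-01  1.73094228e+00  1.47391900e-05
  9.85733014e-01 -1.97102822e+00]
```

```bash
python3 -m jog '{"linear":[[-12,12,0],[-19,18,0],[-19,17,0],[0,0,0],[0,0,-15],[0,0,-25],[0,0,-20],[0,0,0],[0,0,0]],"turn":[0,0,0,0,0,0,0,0,0]}' 0 20; python3 st.py; python3 -m jog '{"linear":[[1,-8,0],[1,-12,0],[1,-10,0],[-1,-8,0],[0,-8,0],[0,-8,0],[1,-8,0],[2,-8,0],[2,-8,0],[3,-8,0],[4,-8,0],[0,0,0]],"turn":[0,0,0,0,0,0,0,0,0,0,0,0]}'; python3 st.py
```

```text
t: 25.92
tcp_pos: [0.4667, -0.0025, 0.3153]
tool_rot: [-0.045, 0.999, -0.0, 0.0]
force: [0.5, 0.1, -0.1]
finger_gap: -0.002
gripper_force: 0.0
25.925 [ 0.4667 -0.0025  0.3153] [-0.0446  0.999  -0.0001  0.0004] F [ 0.4953  0.1113 -0.0772] M [0.001  0.0171 0.0309]
t: 27.42
tcp_pos: [0.4807, -0.097, 0.3151]
tool_rot: [-0.044, 0.999, -0.0, 0.0]
force: [-0.4, -0.2, 0.1]
finger_gap: 0.001
gripper_force: 0.0
27.425 [ 0.4807 -0.097   0.3151] [-0.0443  0.999  -0.0002  0.0004] F [-0.4149 -0.1919  0.0792] M [ 0.003  -0.0134 -0.0072]
```

```bash
python3 -m jog '{"linear":[[4.5,-7.5,0],[5,-7.5,0],[6,-7,0],[6.5,-6.5,0],[7,-6,0],[7.5,-5.5,0],[8,-4.5,0],[8.5,-4.5,0],[0,0,0]],"turn":[0,0,0,0,0,0,0,0,0]}'
python3 - <<'E'
from st import *
w=snapshot("wrist")[:,:,::-1];cv2.imwrite("pics/w9.png",w);c=get_calibration("wrist")
im=snapshot("scene")[:,:,::-1];cv2.imwrite("pics/s9.png",im)
S=get_calibration("scene")
C=np.array([.580,-.0437])
# predicted free-edge top corner for several angles, in the scene view; panel-coloured blob test
h=cv2.cvtColor(im,cv2.COLOR_BGR2HSV)
for th in range(0,95,9):
    ph=np.radians(185.2+th);d=np.array([np.cos(ph),np.sin(ph)])
    pts=[[*(C+r*d),.175] for r in(.150,.172)]; q=proj(S,pts).round().astype(int)
    print(th,[(tuple(a),h[a[1]+3,a[0]].tolist()) for a in q])
E
```

```text
t: 28.55
tcp_pos: [0.534, -0.1457, 0.315]
tool_rot: [-0.045, 0.999, -0.0, 0.0]
force: [-0.1, 0.1, 0.2]
finger_gap: -0.004
gripper_force: 0.0
28.55 [ 0.534  -0.1457  0.315 ] [-0.0447  0.999  -0.0003  0.0005] F [-0.0582  0.0828  0.1714] M [ 0.0878 -0.0012  0.0249]
0 [((np.int64(301), np.int64(258)), [3, 113, 135]), ((np.int64(294), np.int64(264)), [2, 129, 128])]
9 [((np.int64(311), np.int64(262)), [3, 125, 133]), ((np.int64(305), np.int64(269)), [1, 129, 130])]
18 [((np.int64(321), np.int64(265)), [3, 107, 146]), ((np.int64(318), np.int64(273)), [2, 128, 129])]
27 [((np.int64(333), np.int64(267)), [5, 100, 94]), ((np.int64(331), np.int64(275)), [2, 119, 88])]
36 [((np.int64(345), np.int64(268)), [12, 26, 100]), ((np.int64(345), np.int64(276)), [7, 100, 94])]
45 [((np.int64(357), np.int64(268)), [17, 91, 126]), ((np.int64(359), np.int64(275)), [16, 92, 122])]
54 [((np.int64(368), np.int64(266)), [16, 94, 120]), ((np.int64(372), np.int64(273)), [17, 93, 123])]
63 [((np.int64(379), np.int64(263)), [17, 93, 132]), ((np.int64(384), np.int64(270)), [17, 95, 132])]
72 [((np.int64(388), np.int64(259)), [17, 93, 135]), ((np.int64(395), np.int64(265)), [17, 96, 135])]
81 [((np.int64(396), np.int64(254)), [17, 95, 121]), ((np.int64(405), np.int64(259)), [13, 119, 101])]
90 [((np.int64(403), np.int64(248)), [13, 118, 102]), ((np.int64(412), np.int64(253)), [16, 101, 121])]
```

```bash
python3 -m jog '{"linear":[[5,-2,0],[5,-2,0],[5,-2,0],[5,-1,0],[4,-1,0],[3,-0.5,0],[3,-0.5,0],[2,0,0],[2,0,0],[1,0,0],[0,0,0]],"turn":[0,0,0,0,0,0,0,0,0,0,0]}'; python3 st.py
```

```text
t: 30.02
tcp_pos: [0.5682, -0.1542, 0.315]
tool_rot: [-0.045, 0.999, 0.0, -0.0]
force: [-0.3, 0.1, -0.0]
finger_gap: 0.001
gripper_force: 0.0
30.025 [ 0.5682 -0.1542  0.315 ] [-0.0447  0.999   0.     -0.    ] F [-0.3135  0.0759 -0.0253] M [ 0.0044 -0.035  -0.0297]
```

```bash
python3 -m jog '{"linear":[[1,0,0],[1,0,0],[1,0,0],[1,0,0],[0,0,0],[0,0,0]],"turn":[0,0,0,0,0,0]}'; python3 -m jog '{"linear":[[1,0,0],[1,0,0],[0,0,0],[0,0,0]],"turn":[0,0,0,0]}'
```

```text
t: 30.78
tcp_pos: [0.5722, -0.1543, 0.315]
tool_rot: [-0.045, 0.999, 0.0, -0.0]
force: [0.2, 0.5, -0.5]
finger_gap: -0.005
gripper_force: 0.1
t: 31.28
tcp_pos: [0.573, -0.1543, 0.3149]
tool_rot: [-0.045, 0.999, 0.0, -0.002]
force: [-5.5, -1.4, 4.0]
finger_gap: -0.003
gripper_force: 2.8
```

```bash
python3 -m jog '{"linear":[[-2,0,0],[-5,0,0],[-15,0,0],[-25,0,10],[-35,0,30],[-30,0,40],[0,30,30],[0,30,0],[0,0,0],[0,0,0],[0,0,0],[0,0,0]],"turn":[0,0,0,0,0,0,0,0,0,0,0,0]}'
python3 - <<'E'
from st import *
w=snapshot("wrist")[:,:,::-1];cv2.imwrite("pics/w10.png",w);c=get_calibration("wrist")
im=snapshot("top")[:,:,::-1];cv2.imwrite("pics/t10.png",im);im2=snapshot("scene")[:,:,::-1]
cv2.imwrite("pics/s10.png",im2)
C=np.array([.580,-.0437]);h=cv2.cvtColor(w,cv2.COLOR_BGR2HSV)
ph=np.radians(275.1);d=np.array([np.cos(ph),np.sin(ph)]);n=np.array([d[1],-d[0]])
P=lambda r,o,z:[*(C+r*d+n*o),z]
q=proj(c,[P(.012,.007,.175),P(.162,.007,.175),P(.012,-.007,.175),P(.162,-.007,.175),P(.142,.025,.1)]);print("pred corners wrist: outer h/f, inner h/f, knob",q)
# scan along the outward normal at three stations: value profile
for r in(.03,.06,.09,.12,.155):
    a=[];
    for o in np.arange(.03,-.03,-.003):
        u,v=proj(c,[P(r,o,.175)])[0]
        a.append(h[int(round(v)),int(round(u))].tolist() if 0<=u<639 and 0<=v<479 else None)
    print(r,[(x[0],x[2]) if x else None for x in a])
E
```

```text
t: 32.78
tcp_pos: [0.4623, -0.0949, 0.4246]
tool_rot: [-0.044, 0.999, 0.0, -0.0]
force: [0.2, 0.3, -0.4]
finger_gap: -0.004
gripper_force: 0.0
32.775 [ 0.4623 -0.0949  0.4246] [-0.0442  0.999   0.0001 -0.0003] F [ 0.1876  0.286  -0.3952] M [0.0328 0.0299 0.056 ]
pred corners wrist: outer h/f, inner h/f, knob [[361.0129 414.0328]
 [141.6909 411.788 ]
 [360.2871 430.6446]
 [144.6223 428.2479]
 [198.9766 334.387 ]]
0.03 [(165, 36), (135, 36), (165, 35), (160, 37), (30, 35), (0, 39), (165, 36), (30, 35), (0, 36), (30, 38), (160, 38), (150, 35), (0, 35), (0, 36), (30, 38), (90, 36), (120, 36), (20, 35), (0, 36), (0, 35)]
0.06 [(0, 38), (30, 37), (30, 37), (60, 36), (90, 39), (0, 38), (15, 39), (150, 36), (15, 35), (160, 35), (0, 35), (0, 33), (15, 35), (0, 37), (135, 37), (90, 36), (60, 36), (120, 37), (105, 36), (90, 34)]
0.09 [(30, 36), (45, 38), (150, 35), (0, 36), (30, 39), (130, 38), (90, 37), (30, 34), (0, 39), (150, 35), (0, 34), (0, 35), (150, 37), (75, 36), (0, 36), (30, 35), (150, 35), (150, 32), (165, 33), (60, 34)]
0.12 [(150, 41), (135, 43), (13, 54), (17, 159), (17, 162), (17, 161), (17, 145), (70, 36), (150, 36), (0, 35), (60, 36), (120, 39), (150, 35), (100, 36), (90, 35), (150, 35), (120, 33), (135, 32), (90, 32), (120, 34)]
0.155 [(0, 35), (105, 37), (105, 36), (105, 35), (60, 37), (75, 36), (150, 39), (120, 42), (135, 42), (135, 44), (120, 41), (150, 39), (150, 44), (150, 52), (160, 55), (135, 53), (150, 54), (135, 53), (150, 53), (150, 52)]
```

Run:
```python
from h import *
np.set_printoptions(precision=4,suppress=True)
c=get_calibration("wrist");S=get_calibration("scene")
w=cv2.imread("pics/w10.png");s=cv2.imread("pics/s10.png")
C=np.array([.580,-.0437]);ph=np.radians(275.1);d=np.array([np.cos(ph),np.sin(ph)]);n=np.array([d[1],-d[0]])
P=lambda r,o,z:[*(C+r*d+n*o),z]
for nm,cal,im in(("wrist",c,w),("scene",S,s)):
    h=cv2.cvtColor(im,cv2.COLOR_BGR2HSV)
    for r in(.02,.05,.08,.11,.14,.155):
        u,v=proj(cal,[P(r,.007,.025)])[0];u0,v0=int(round(u)),int(round(v))
        print(nm,r,(round(u,1),round(v,1)),[tuple(map(int,x[[0,2]])) for x in h[v0-6:v0+7,u0]])
# scene: top outer edge & free edge
h=cv2.cvtColor(s,cv2.COLOR_BGR2HSV)
for z in(.05,.08,.13,.16):
    u,v=proj(S,[P(.162,.007,z)])[0];u0,v0=int(round(u)),int(round(v));print("free edge",z,(round(u,1),v0),[tuple(map(int,x[[0,2]])) for x in h[v0,u0-8:u0+12]])
for r in(.05,.09,.13):
    u,v=proj(S,[P(r,.007,.175)])[0];u0,v0=int(round(u)),int(round(v));print("top edge",r,(u0,round(v,1)),[tuple(map(int,x[[0,2]])) for x in h[v0-8:v0+7,u0]])
```

```text
wrist 0.02 (np.float64(338.1), np.float64(313.9)) [(21, 91), (18, 98), (18, 100), (15, 103), (19, 103), (20, 105), (18, 106), (18, 110), (18, 112), (16, 114), (18, 117), (18, 120), (18, 120)]
wrist 0.05 (np.float64(309.2), np.float64(313.9)) [(17, 128), (17, 129), (18, 128), (19, 127), (20, 127), (20, 129), (19, 128), (19, 127), (17, 128), (20, 127), (20, 129), (19, 128), (19, 127)]
wrist 0.08 (np.float64(280.4), np.float64(313.8)) [(4, 105), (7, 103), (7, 99), (7, 94), (8, 84), (11, 75), (11, 67), (14, 62), (10, 60), (12, 54), (7, 49), (15, 46), (6, 44)]
wrist 0.11 (np.float64(251.6), np.float64(313.7)) [(1, 122), (1, 121), (2, 119), (3, 119), (8, 128), (15, 140), (16, 150), (16, 150), (17, 148), (17, 148), (17, 149), (17, 148), (17, 148)]
wrist 0.14 (np.float64(223.0), np.float64(313.6)) [(5, 139), (4, 140), (5, 141), (6, 144), (11, 149), (15, 153), (17, 154), (17, 154), (17, 156), (18, 155), (17, 154), (17, 155), (17, 157)]
wrist 0.155 (np.float64(208.7), np.float64(313.5)) [(6, 155), (7, 157), (6, 156), (7, 155), (9, 155), (13, 157), (16, 161), (17, 163), (17, 165), (17, 166), (1
[... 2065 characters left out ...]
), (15, 94), (14, 96), (14, 100), (16, 118), (17, 127), (17, 125), (17, 124), (18, 124)]
top edge 0.05 (360, np.float64(231.2)) [(13, 128), (14, 106), (13, 94), (16, 112), (17, 186), (17, 199), (17, 201), (17, 186), (18, 143), (17, 117), (17, 114), (18, 113), (17, 114), (17, 116), (17, 115)]
top edge 0.09 (376, np.float64(238.7)) [(13, 121), (14, 100), (14, 94), (16, 117), (17, 188), (17, 198), (17, 197), (16, 195), (17, 152), (17, 126), (18, 123), (18, 124), (17, 122), (17, 123), (17, 123)]
top edge 0.13 (393, np.float64(246.3)) [(14, 145), (14, 122), (14, 101), (13, 92), (15, 111), (17, 175), (18, 206), (17, 215), (17, 211), (17, 170), (17, 135), (17, 130), (17, 132), (17, 134), (18, 132)]
```

```bash
python3 -c "
from station import *
print(sign_off())"
```

```text
the job is handed in; nothing more can be done
None
```

The door is hung on both pins, fully down on its shoulders, and swung shut. In the final images its edges lie within about 1–2 mm of the predicted closed position, and I handed the job in at about 33 s. On the first approach a socket touched the upper pin at about 6 N and the door tilted in the grip; the next try touched the pins at about 8 N, so I backed off, stood the door on the table, re-gripped it and then seated it gently.

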